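# Put the gas burner back together

## Robot

A 6-joint arm with a two-finger parallel gripper is mounted at the origin on the work surface. World frame = base frame: x ahead of the robot, y to its left, z up, the work surface at z = 0. Lengths are in m, angles in rad, forces in N, time in s.
With the tool pointing down it reaches from about 0.325 to 0.775 m from the base axis. Payload 5.5 kg.
Tool frame: the origin (TCP) lies midway between the tips of the shut fingers; the grasp point (between the pads) lies 19 mm behind it (grip_point_offset is the distance from the TCP to the grasp point, in m); z points along the fingers, y is the line along which they close (so a half turn about z gives the same grasp; the last joint's range is limited). The gripper opens to 85 mm and grips with 20 to 120 N. Pads are 22 mm wide; open, the fingers measure 114 mm over their backs; the gripper's body (76 mm by 85 mm) begins 54 mm behind the grasp point. The pads swing forward as they close: fully open they stand 13 mm farther back than shut.
Start: joints at [1.069, 0.091, 1.231, -0, 1.82, -0.057], TCP at [0.258, 0.542, 0.231] pointing down, gripper open.
Joint ranges: [-2.87, 2.87], [-0.86, 2.18], [0.17, 2.46], [-1.51, 4.65], [0.06, 2.69], [-2.65, 2.65]. Speed limits (rad/s): [2.57, 2.57, 3.01, 3.14, 3.14, 3.14].

## Interface

Orientations are given as a unit quaternion [w, x, y, z].
In Python, from bench import * gives the robot as it stands.
- The arm moves only by the tool play_rows, never from a script. Its argument "targets" is text: rows parted by semicolons, each of 7 numbers parted by spaces: the opening, from 0 (shut) to 1 (fully open), then the shift along the tool's x, y, z as a fraction of full scale, then the turn, a rotation vector about the tool's x, y, z as a fraction of full scale. A call has 1 to 12 rows; each row is the pose to reach, as a shift and turn from the pose commanded when the call began, along the tool's axes at that moment; what a row does not reach only later rows make up. Full scale, the value 1, is 10 cm for a shift and 60 degrees for a turn. A row lasts 1/10 s, in which the tool goes at most 50 mm and 8.59 degrees, less where a joint would pass 70% of its speed; a pose out of reach is approached as far as the arm can. A call with a number of a shift or a turn outside -1 to 1 is refused whole. A call with a gripper value outside its range is refused whole. The fingers move at their own pace and stop on an object; "force" is the grip in N (left out, the last holds). Time passes only in rows, so rows that repeat a pose let the fingers close. It gives the time, the measured TCP pose, the force and the opening at its end, in the units of the state.
- state(): the state, without advancing time (a new reading comes with each control period).
- camera(name): name is "scene" or "top"; returns the picture (384x512x3 uint8, red, green, blue); there is no depth.
- camera_params(name): a dict with "vertical_fov" (degrees; the focal length in pixels is half the picture's height over the tangent of half this angle, whatever the lens; pixels are square), "cx", "cy" (the principal point, pixels), "R" (3x3) and "t" (3): a world point X has camera coordinates R X + t. Camera axes: x right, y down, z forward; pixel columns grow to the right and rows downward; lengths in m; the calibration is good to about 2 mm. A picture is of the moment at which its call begins. camera_params takes no time and is no camera call.
- hand_in(): hands the job in, once; it reports no verdict.
Trained networks look in the newest picture that a camera, given by its name, has taken for a name from the list of things; names that differ only in an ending like _2 or _b are one class to them, and where a whole thing is asked for, a point or a joint stands for the part that bears it (a point fixed in the world has none). Each returns a list of dicts, best first, with "confidence" (0 to 1); they miss things now and then, are a little off and sometimes report something else, mostly with a low value. They report only what shows in the picture. A call takes as long as a camera call. They do not tell look-alikes from the thing itself.
- cut_out(camera, thing): "mask" (384x512 bool, what is visible of it) and "position" ([row, column] in pixels, amid what is visible of it).
The state is a dict: "clock": time; "joint_positions": joint angles; "qd": joint speeds; "joint_torque": joint torques, N m; "tool_pos": TCP position; "tcp_rot": TCP orientation; "ft_force": force on the tool from outside, world axes, zero at the start; "moment": the same for the moment, N m; "opening": opening from 0.0 (shut) to 1.0 (fully open).
Only numpy, scipy, OpenCV 4.12 (cv2) and the standard library are available. Lean on these libraries where they do the work, as an engineer would, in place of code of your own. Each camera call takes 0.05 s, during which the arm holds its last target. There are 200 camera calls.

## Task

Put the stripped gas burner back together: slide the big burner head, too wide to pick up, across from the wooden board onto the middle of the bare round base plate, keeping it flat and not lifting it. Then lay the medium cap centred on the head, and after that the small cap centred on the medium cap, setting each down gently rather than dropping it. Leave the other kitchenware where it is.

Things in the scene. Friction and masses are not known exactly. Their poses are not given: they have to be found in the camera images.
- seat (a point): Centre of the flat top of the bare burner base: fixed round steel plate, 150 mm diameter, top 22 mm above the worktop. x along the hob, y towards the wooden board, z up. Not part of the job: the hob's complete second burner, 74 mm high with pan supports, 235 mm further along x (and -30 mm in y); two dials, 25 mm high, at x -100 mm, y -75 and -118 mm.
- board: Fixed wooden board on which the washed head dries, 220 mm (x) by 180 mm (y) by 24 mm thick; origin at the centre of its underside. Its -y edge runs 8 to 18 mm from the rim of the base plate, and its top is 2 mm higher than the plate's.
- head: Burner head: loose aluminium disc with flame ports round its rim, 104 mm in diameter, 16 mm thick, about 0.28 kg, lying flat on the board. Origin at the centre of its underside, z up.
- cap_mid: Medium burner cap: loose plain dark steel disc, 64 mm in diameter, 14 mm thick, about 0.14 kg, lying on the worktop. Origin at the centre of its underside, z up.
- cap_small: Small burner cap: loose plain dark steel disc, 36 mm in diameter, 12 mm thick, about 0.05 kg, lying on the worktop. Origin at the centre of its underside, z up.
- coaster: Cork coaster, 72 mm in diameter, 9 mm thick; not part of the job. Origin at the centre of its underside.
- pinch_bowl: Small white ceramic bowl, 64 mm across, 28 mm high; not part of the job. Origin at the centre of its underside.
- canister: Closed aluminium tea canister, 75 mm in diameter, 120 mm high; not part of the job. Origin at the centre of its underside.
- funnel: Yellow plastic funnel standing mouth down, 104 mm across, 100 mm high; not part of the job. Origin at the centre of its mouth, on the worktop.
- spoon: Wooden spoon lying on the worktop, 280 mm long; not part of the job. Origin near the middle of its length, handle to -x.
Not all that is in view belongs to the job. Leave any purple or yellow look-alike of the cap_mid alone.

How it is judged:
On the way, in this order (a step that is already met when the one before it is completed fails the run):
1. the head lies flat and centred on the base plate, let go (horizontal distance between head and seat below 0.008 m and z of head in the frame of seat between -0.003 and 0.003 m and angle between head's own z axis and vertical below 0.08 rad and linear speed of head below 0.03 m/s and contact force between the fingers and head below 0.05 N), for 0.2 s.
2. the medium cap lies flat and centred on the head, let go (all of step 1 and horizontal distance between cap_mid and head below 0.007 m and z of cap_mid in the frame of head between 0.013 and 0.019 m and angle between cap_mid's own z axis and vertical below 0.08 rad and linear speed of cap_mid below 0.03 m/s and contact force between the fingers and cap_mid below 0.05 N), for 0.2 s.
3. the small cap lies flat and centred on the medium cap, let go (all of step 2 and horizontal distance between cap_small and cap_mid below 0.007 m and z of cap_small in the frame of cap_mid between 0.011 and 0.017 m and angle between cap_small's own z axis and vertical below 0.08 rad and linear speed of cap_small below 0.03 m/s and contact force between the fingers and cap_small below 0.05 N), for 0.2 s.
At the end, for the whole second after the job is handed in: The head lies flat on the base plate with its centre within 8 mm of the plate's centre; the medium cap lies flat on the head, centres within 7 mm; the small cap lies flat on the medium cap, centres within 7 mm; all three at rest and let go (all of step 3); the robot touches nothing.
It fails at once if the head is lifted (its underside more than 50 mm above the worktop) or tipped by more than 0.25 rad (height (world z) of head above 0.05 m or angle between head's own z axis and vertical above 0.25 rad).
It fails at once if a cap is dropped or thrown (moves faster than 0.5 m/s, as after a fall of 13 mm, with no finger on it) ((contact force between the fingers and cap_mid below 0.01 N and linear speed of cap_mid above 0.5 m/s) or (contact force between the fingers and cap_small below 0.01 N and linear speed of cap_small above 0.5 m/s)).
It fails at once if other kitchenware is moved by more than 30 mm (distance of any of coaster, pinch_bowl, canister, funnel, spoon from where it was at the start of the episode above 0.03 m).
It also fails if it takes over 72 s, if anything falls off the work surface, if the arm or the gripper's body presses on something with over 40 N, if the wrist force passes 120 N, or if a joint passes its speed limit or range.

## Working session

There is one attempt and no reset: what is moved stays moved. The work goes in short steps, Python scripts to look and compute and a tool call to move; the robot and the scene stay as the last step left them, time stands still between calls to the robot, and variables do not carry over. Pictures are saved under pics/ and viewed, on a budget of 10 in all, crops included, one or two more only if the job needs it, and the job is handed in when it is done.

Besides the shell and the picture viewer there is one more tool, called after "Request:" in YAML: its name, and indented under it one key for each argument. play_rows: Moves the arm, as the interface text tells. Its arguments: {"type":"object","properties":{"targets":{"type":"string"},"force":{"type":"number"}},"required":["targets"]}

```bash
mkdir -p pics; ls; python3 - <<'E'
from bench import *
import cv2,numpy as np
for n in("scene","top"):
    im=camera(n); cv2.imwrite(f"pics/{n}0.png",im[:,:,::-1]); np.save(f"pics/{n}0.npy",im)
    p=camera_params(n); print(n,p)
    for th in ("head","cap_mid","cap_small","board"):
        for d in cut_out(n,th)[:4]:
            m=d["mask"]; print(th,round(d["confidence"],2),np.round(d["position"],1),m.sum())
print(state())
a=cv2.imread("pics/scene0.png");b=cv2.imread("pics/top0.png")
E
```

```text
pics
scene {'vertical_fov': 47.982559150262134, 'cx': 255.30269140030506, 'cy': 189.29891770385646, 'R': array([[-0.70801376,  0.70618863, -0.00375949],
       [ 0.59246459,  0.59108182, -0.54736458],
       [-0.38432048, -0.38976902, -0.83688582]]), 't': array([ 0.41092227, -0.31566856,  1.685883  ])}
head 0.57 [163.6 262. ] 629
cap_mid 0.71 [209.3 330.7] 254
cap_mid 0.66 [204.9 370.4] 286
cap_mid 0.62 [182.6 341.9] 230
cap_mid 0.55 [194.5 308.9] 300
cap_small 0.51 [244.5 371. ] 108
board 0.81 [172.2 245.3] 2159
top {'vertical_fov': 57.72303733043305, 'cx': 255.93001727297565, 'cy': 193.12480323896125, 'R': array([[ 0.0095004 , -0.99993899,  0.00563543],
       [-0.97810697, -0.01046431, -0.2078395 ],
       [ 0.20788579, -0.0035375 , -0.97814671]]), 't': array([-0.01130839,  0.58271402,  1.08195345])}
head 0.69 [222.9 277.5] 793
cap_mid 0.74 [270.8 163.3] 329
cap_mid 0.72 [237.  189.1] 269
cap_mid 0.66 [267.9 196.5] 323
cap_mid 0.5 [234.9 220.8] 296
cap_small 0.59 [235.9 142.3] 88
board 0.86 [211.6 287.4] 2655
{'clock': 0.5, 'joint_positions': array([ 1.06931319e+00,  9.11075258e-02,  1.23074119e+00,  1.16688277e-05,
        1.81980485e+00, -5.66849760e-02]), 'qd': array([ 0.00267481,  0.00059268, -0.00133204, -0.00028654, -0.00011661,
        0.0012532 ]), 'joint_torque': array([-8.18107201e-04, -4.57910264e+01, -4.17655635e+01, -7.62062677e-05,
        1.02199716e-03,  7.38116768e-06]), 'tool_pos': array([0.2581557 , 0.54162384, 0.23124743]), 'tcp_rot': array([-1.38254264e-05,  2.20568848e-01,  9.75371407e-01, -2.77193202e-05]), 'ft_force': array([-0.28154586,  0.04743283,  0.041864  ]), 'moment': array([ 0.02313199, -0.00644835, -0.01438856]), 'opening': 1.0031544344236734}
```

```bash
python3 - <<'E'
import cv2
a=cv2.imread("pics/top0.png")[110:310,100:400]
cv2.imwrite("pics/topc.png",cv2.resize(a,(800,533),interpolation=cv2.INTER_CUBIC))
a=cv2.imread("pics/scene0.png")[110:290,170:430]
cv2.imwrite("pics/scenec.png",cv2.resize(a,(800,554),interpolation=cv2.INTER_CUBIC))
E
```

```text
(no output)
```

View pics/topc.png

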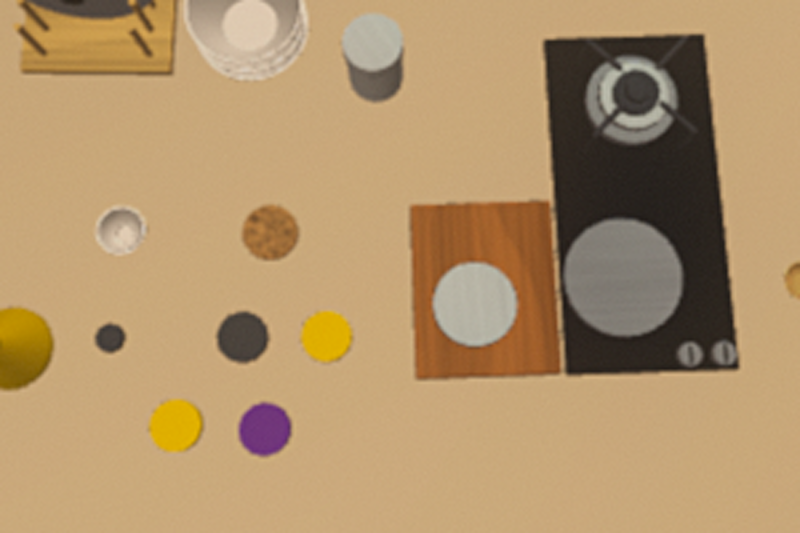

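View pics/scenec.png

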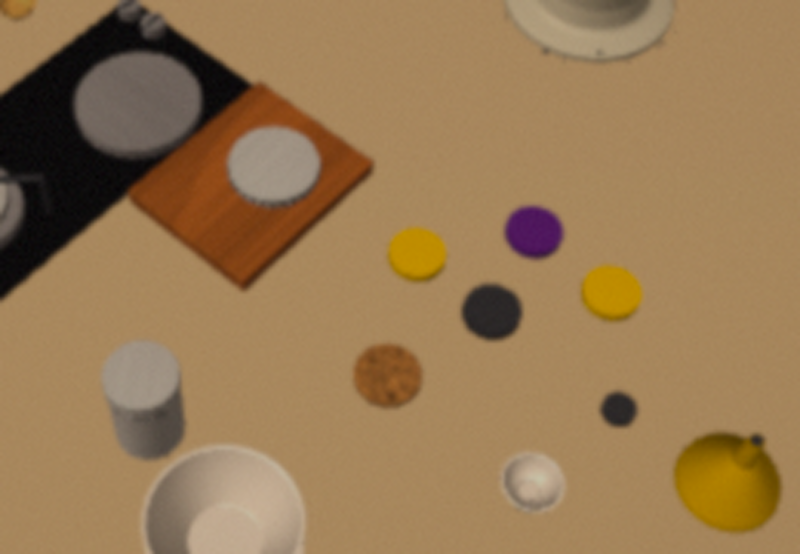

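Candidates in the top image (full-frame pixels, row/col): dark disc (236,191), yellow discs (236,222) and (270,166), purple disc (271,199). `cap_mid` is the plain dark steel one at (236,191). The 36 mm dark disc at (236,142) is `cap_small`. The crops above, 2.7x top and 3x scene, confirm both by colour and size. Next I'll measure positions by matching silhouettes in both views.

```bash
cat > h.py <<'E'
from bench import *
import cv2,numpy as np
from scipy.optimize import least_squares
def proj(n,X):
    p=camera_params(n); f=192/np.tan(np.radians(p["vertical_fov"]/2)); c=np.asarray(X)@p["R"].T+p["t"]
    return np.c_[f*c[:,0]/c[:,2]+p["cx"],f*c[:,1]/c[:,2]+p["cy"]]
A=np.linspace(0,2*np.pi,90,endpoint=False)
def ring(x,y,z,r): return np.c_[x+r*np.cos(A),y+r*np.sin(A),0*A+z]
def hull(n,x,y,z,r,h):
    return cv2.convexHull(np.float32(np.r_[proj(n,ring(x,y,z,r)),proj(n,ring(x,y,z+h,r))]))
def cen(h):
    m=cv2.moments(h); return np.array([m["m10"],m["m01"]])/m["m00"]
def meas(im,near,fn,K=6,W=45):
    """subpixel centroid (u,v), area of the fn()-mask blob nearest to near=(u,v)"""
    u0,v0=int(near[0])-W,int(near[1])-W
    c=cv2.resize(im[v0:v0+2*W,u0:u0+2*W],None,fx=K,fy=K,interpolation=cv2.INTER_CUBIC)
    k,l,s,ce=cv2.connectedComponentsWithStats(fn(c.astype(int)).astype(np.uint8))
    q=(np.array(near)-[u0,v0]+.5)*K-.5
    i=1+min(range(k-1),key=lambda j:np.hypot(*(ce[j+1]-q))+(s[j+1,4]<20*K*K)*1e3)
    return (ce[i]+.5)/K-.5+[u0,v0],s[i,4]/K/K
def locate(obs,z,r,h,guess=(.45,.1)):
    f=lambda p:np.concatenate([cen(hull(n,*p,z,r,h))-c for n,c in obs.items()])
    s=least_squares(f,guess,diff_step=1e-3); return s.x,s.fun
dark=lambda c:c.max(2)<105
grey=lambda c:(c.max(2)-c.min(2)<45)&(c.max(2)>70)
E
python3 - <<'E'
from h import *
I={n:np.load(f"pics/{n}0.npy") for n in("top","scene")}
for n,v in I.items(): 
    pts={"top":[(191,236),(142,236),(278,224),(333,214)],"scene":[(330,211),(371,243),(259,161),(215,143)]}[n]
    print(n,[v[b,a].tolist() for a,b in pts], v[260,230])
near=dict(cap_mid=((191,236),(330,211),dark,0,.032,.014),cap_small=((142,236),(371,243),dark,0,.018,.012),
 head=((278,224),(259,163),grey,.024,.052,.016),seat=((333,214),(215,143),grey,.0,.075,.022))
for k,(a,b,fn,z,r,h) in near.items():
    o={}
    for n,q in(("top",a),("scene",b)):
        c,ar=meas(I[n],q,fn); o[n]=c
        print(k,n,c.round(2),round(ar),end=" ")
    g=locate(o,z,r,h); s=[locate({n:o[n]},z,r,h)[0].round(4) for n in o]
    print(g[0].round(4),g[1].round(2),s,[round(cv2.contourArea(hull(n,*g[0],z,r,h))) for n in o])
E
```

```text
top [[77, 68, 61], [76, 68, 62], [182, 179, 165], [131, 127, 119]] [201 168 123]
scene [[43, 40, 40], [46, 42, 41], [161, 148, 132], [109, 98, 90]] [144 126 107]
cap_mid top [190.59 236.09] 264 cap_mid scene [329.4  210.96] 274 [0.4459 0.2122] [-0.17 -0.29  0.07 -0.38] [array([0.445 , 0.2116]), array([0.4472, 0.213 ])] [304, 298]
cap_small top [140.95 236.44] 81 cap_small scene [370.65 242.63] 99 [0.4431 0.3786] [-0.18 -0.28  0.05 -0.34] [array([0.4422, 0.3779]), array([0.4442, 0.3792])] [104, 115]
head top [277.59 223.82] 773 head scene [258.55 163.96] 589 [ 0.487  -0.0773] [-0.2  -0.27  0.05 -0.43] [array([ 0.4861, -0.0779]), array([ 0.4884, -0.076 ])] [795, 645]
seat top [333.24 213.67] 1590 seat scene [214.09 143.02] 1066 [ 0.5251 -0.2685] [0.23 0.14 0.07 0.37] [array([ 0.5256, -0.2677]), array([ 0.5241, -0.2699])] [1600, 1184]
```

```bash
python3 - <<'E'
from h import *
I={n:np.load(f"pics/{n}0.npy") for n in("top","scene")}
for nm,qs,zs in(("seat",((333,214),(215,143)),[(.022,.075,.0001)]),("head",((278,224),(259,163)),[(.040,.052,.0001),(.034,.052,.006)])):
  for fn in (grey,lambda c:(c.max(2)-c.min(2)<55)&(c.max(2)>60),lambda c:(c.max(2)-c.min(2)<40)&(c.max(2)>80)):
    o={};a=[]
    for n,q in zip(("top","scene"),qs): o[n],ar=meas(I[n],q,fn); a.append(round(ar))
    for z in zs:
      g=locate(o,*z); print(nm,z,g[0].round(4),g[1].round(2),a,[locate({n:o[n]},*z)[0].round(4) for n in o],[round(cv2.contourArea(hull(n,*g[0],*z))) for n in o])
# board / hob edges direction
for n in I:
    d=cut_out(n,"board")[0]["mask"].astype(np.uint8)
    cn=max(cv2.findContours(d,0,2)[0],key=cv2.contourArea); bx=cv2.approxPolyDP(cn,6,True)[:,0]
    P=camera_params(n);f=192/np.tan(np.radians(P["vertical_fov"]/2))
    for u,v in bx:
        r=P["R"].T@[(u-P["cx"])/f,(v-P["cy"])/f,1]; o=-P["R"].T@P["t"]; print(n,(u,v),(o+r*(.024-o[2])/r[2]).round(3)[:2])
E
```

```text
seat (0.022, 0.075, 0.0001) [ 0.5262 -0.2651] [-0.26 -0.55  0.22 -0.79] [1590, 1066] [array([ 0.5244, -0.2659]), array([ 0.5293, -0.2629])] [1546, 1039]
seat (0.022, 0.075, 0.0001) [ 0.5221 -0.2699] [-1.03 -1.22  0.16 -2.26] [1894, 1103] [array([ 0.518 , -0.2732]), array([ 0.5296, -0.2624])] [1550, 1032]
seat (0.022, 0.075, 0.0001) [ 0.5261 -0.2653] [-0.22 -0.52  0.22 -0.72] [1563, 1029] [array([ 0.5244, -0.2659]), array([ 0.529 , -0.2633])] [1547, 1039]
head (0.04, 0.052, 0.0001) [ 0.4881 -0.0756] [-0.6  -0.81  0.15 -1.31] [773, 589] [array([ 0.4855, -0.0776]), array([ 0.4925, -0.072 ])] [783, 569]
head (0.034, 0.052, 0.006) [ 0.4877 -0.0763] [-0.45 -0.6   0.11 -0.97] [773, 589] [array([ 0.4857, -0.0777]), array([ 0.4909, -0.0736])] [788, 597]
head (0.04, 0.052, 0.0001) [ 0.4881 -0.0757] [-0.58 -0.78  0.14 -1.27] [790, 615] [array([ 0.4856, -0.0776]), array([ 0.4923, -0.0721])] [783, 569]
head (0.034, 0.052, 0.006) [ 0.4877 -0.0763] [-0.43 -0.57  0.1  -0.93] [790, 615] [array([ 0.4858, -0.0777]), array([ 0.4907, -0.0737])] [788, 597]
head (0.04, 0.052, 0.0001) [ 0.4882 -0.0756] [-0.62 -0.83  0.15 -1.35] [764, 573] [array([ 0.4855, -0.0776]), array([ 0.4926, -0.0719])] [783, 569]
head (0.034, 0.052, 0.006) [ 0.4877 -0.0762] [-0.47 -0.62  0.11 -1.01] [764, 573] [array([ 0.4857, -0.0777]), array([ 0.4911, -0.0734])] [788, 597]
top (np.int32(303), np.int32(186)) [ 0.617 -0.166]
top (np.int32(254), np.int32(188)) [0.608 0.001]
top (np.int32(256), np.int32(252)) [ 0.394 -0.008]
top (np.int32(307), np.int32(248)) [ 0.408 -0.175]
scene (np.int32(255), np.int32(137)) [ 0.407 -0.175]
scene (np.int32(212), np.int32(173)) [ 0.626 -0.166]
scene (np.int32(248), np.int32(203)) [0.623 0.009]
scene (np.int32(290), np.int32(165)) [0.41  0.001]
```

Request:
play_rows:
  targets: "0.7 -1 -0.94 0.2 0 0 0.882;0.7 -1 -0.94 0.2 0 0 0.882;0.7 -1 -0.94 0.2 0 0 0.882;0.7 -1 -0.94 0.2 0 0 0.882;0.7 -1 -0.94 0.2 0 0 0.882;0.7 -1 -0.94 0.2 0 0 0.882;0.7 -1 -0.94 0.2 0 0 0.882"

```text
clock: 1.3
tool_pos: [0.3081, 0.4136, 0.2115]
tcp_rot: [-0.0, 0.633, 0.774, 0.0]
ft_force: [-0.5, 0.6, 0.6]
opening: 0.697
```

```bash
cat >> h.py <<'E'
from scipy.spatial.transform import Rotation as Ro
def go(xyz,yaw=None):
    """shift fractions (10cm) along tool axes and turn fraction to reach world xyz / tool-y yaw (deg)"""
    s=state(); q=s["tcp_rot"]; R=Ro.from_quat(np.r_[q[1:],q[0]]); M=R.as_matrix()
    print("tcp",s["tool_pos"].round(4),"y-yaw",np.degrees(np.arctan2(M[1,1],M[0,1])).round(2),"down",M[2,2].round(4),"op",round(s["opening"],3),"F",s["ft_force"].round(2),"t",round(s["clock"],2))
    print("shift",(M.T@(np.array(xyz)-s["tool_pos"])/.1).round(3), "turn",None if yaw is None else round((np.degrees(np.arctan2(M[1,1],M[0,1]))-yaw)/60,4))
E
python3 -c "
from h import *
go((.473,-.009,.15),11.6)"
```

```text
tcp [0.3081 0.4136 0.2115] y-yaw 11.45 down -1.0 op 0.697 F [-0.54  0.62  0.56] t 1.3
shift [-4.47   0.777  0.614] turn -0.0025
```

Request:
play_rows:
  targets: "0.7 -0.5 0.08 0 0 0 0;0.7 -1 0.17 0 0 0 0"

```text
clock: 1.5
tool_pos: [0.3439, 0.3202, 0.2109]
tcp_rot: [0.0, 0.629, 0.777, -0.0]
ft_force: [1.5, -0.5, -0.8]
opening: 0.7
```

Request:
play_rows:
  targets: "0.7 -0.5 0.08 0 0 0 0;0.7 -1 0.17 0 0 0 0"

```text
clock: 1.7
tool_pos: [0.3806, 0.2258, 0.2114]
tcp_rot: [0.0, 0.63, 0.776, 0.0]
ft_force: [1.1, 0.2, 0.2]
opening: 0.698
```

Request:
play_rows:
  targets: "0.7 -0.5 0.08 0.1 0 0 0;0.7 -1 0.17 0.2 0 0 0"

```text
clock: 1.9
tool_pos: [0.4164, 0.1342, 0.1924]
tcp_rot: [0.001, 0.63, 0.776, 0.001]
ft_force: [1.5, 0.2, 0.0]
opening: 0.705
```

Request:
play_rows:
  targets: "0.7 -0.5 0.08 0.2 0 0 0;0.7 -0.9 0.15 0.4 0 0 0;0.7 -0.9 0.15 0.4 0 0 0;0.7 -0.9 0.15 0.4 0 0 0"

```text
clock: 2.3
tool_pos: [0.4485, 0.0499, 0.1513]
tcp_rot: [-0.001, 0.632, 0.775, -0.0]
ft_force: [0.1, 0.5, 0.2]
opening: 0.696
```

```bash
python3 - <<'E'
from h import *
go((.473,-.009,.06),11.6)
E
```

```text
tcp [0.4485 0.0499 0.1513] y-yaw 11.58 down -1.0 op 0.696 F [0.13 0.46 0.22] t 2.3
shift [-0.627  0.123  0.913] turn -0.0003
```

Request:
play_rows:
  targets: "0.7 -0.3 0.06 0.3 0 0 0;0.7 -0.627 0.123 0.7 0 0 0;0.7 -0.627 0.123 1 0 0 0;0.7 -0.627 0.123 1 0 0 0"

```text
clock: 2.7
tool_pos: [0.4708, -0.0071, 0.0479]
tcp_rot: [-0.003, 0.631, 0.776, -0.002]
ft_force: [-1.0, 0.1, -0.3]
opening: 0.699
```

Request:
play_rows:
  targets: "0.7 0 0 0.1 0 0 0;0.7 0 0 0.2 0 0 0;0.7 0 0 0.22 0 0 0;0.7 0 0 0.22 0 0 0;0.7 0 0 0.22 0 0 0"

```text
clock: 3.2
tool_pos: [0.4739, -0.008, 0.0309]
tcp_rot: [0.001, 0.632, 0.775, 0.0]
ft_force: [0.0, 0.1, 0.0]
opening: 0.7
```

```bash
python3 - <<'E'
from h import *
go((.473,-.009,.025),11.6)
for n in("top","scene"):
    im=camera(n)
    for k in("head",):
        for d in cut_out(n,k)[:1]: print(k,d["confidence"],d["position"],d["mask"].sum())
    c=proj(n,[[.475,-.02,.04]])[0].astype(int)
    a=im[c[1]-50:c[1]+50,c[0]-65:c[0]+65,::-1]; cv2.imwrite(f"pics/{n}1.png",cv2.resize(a,(400,308),interpolation=cv2.INTER_CUBIC))
cv2.imwrite("pics/both1.png",np.hstack([cv2.imread("pics/top1.png"),cv2.imread("pics/scene1.png")]))
E
```

```text
tcp [ 0.4739 -0.008   0.0309] y-yaw 11.63 down -1.0 op 0.7 F [0.   0.08 0.03] t 3.2
shift [-0.008 -0.011  0.059] turn 0.0005
head 0.55 [227.2, 286.3] 199
head 0.87 [161.9, 257.3] 504
```

View pics/both1.png

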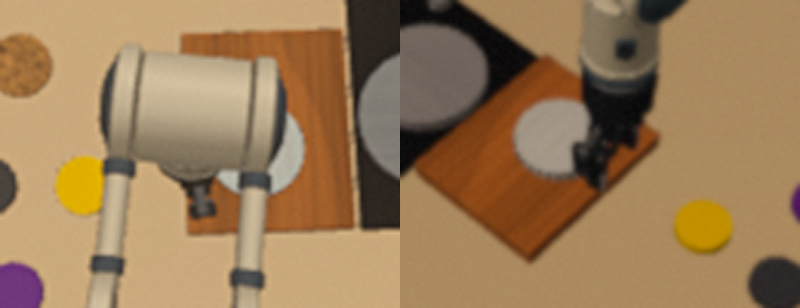

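The gripper stands behind the head on its +y side, with the head clear in the scene view (257,162). I'll feel for the board with small downward steps.

Request:
play_rows:
  targets: "0.7 0 0 0.04 0 0 0;0.7 0 0 0.06 0 0 0;0.7 0 0 0.06 0 0 0"

```text
clock: 3.7
tool_pos: [0.473, -0.0082, 0.0233]
tcp_rot: [-0.0, 0.632, 0.775, -0.0]
ft_force: [-1.3, 0.1, 0.2]
opening: 0.701
```

Request:
play_rows:
  targets: "0.7 0 0 0.02 0 0 0;0.7 0 0 0.02 0 0 0"

```text
clock: 3.9
tool_pos: [0.4732, -0.0082, 0.0216]
tcp_rot: [-0.0, 0.632, 0.775, -0.0]
ft_force: [-0.2, 0.7, 0.4]
opening: 0.699
```

Request:
play_rows:
  targets: "0.7 0 0 0.02 0 0 0;0.7 0 0 0.02 0 0 0"

```text
clock: 4.1
tool_pos: [0.4732, -0.0082, 0.0196]
tcp_rot: [-0.0, 0.632, 0.775, -0.0]
ft_force: [0.7, -0.1, -0.9]
opening: 0.701
```

Request:
play_rows:
  targets: "0.7 -0.08 0 0 0 0 0;0.7 -0.16 0 0 0 0 0;0.7 -0.24 0 0 0 0 0;0.7 -0.32 0 0 0 0 0;0.7 -0.4 0 0 0 0 0;0.7 -0.48 0 0 0 0 0;0.7 -0.56 0 0 0 0 0;0.7 -0.64 0 0 0 0 0;0.7 -0.72 0 0 0 0 0;0.7 -0.8 0 0 0 0 0;0.7 -0.85 0 0 0 0 0;0.7 -0.85 0 0 0 0 0"

```text
clock: 5.3
tool_pos: [0.4906, -0.0924, 0.0199]
tcp_rot: [0.0, 0.632, 0.775, -0.0]
ft_force: [-0.3, 0.6, -0.1]
opening: 0.703
```

```bash
cat > look.py <<'E'
from h import *
import sys
def loc(name,z,r,h,g):
    o={}
    for n in("top","scene"):
        camera(n); ds=cut_out(n,name); 
        if ds: 
            m=ds[0]["mask"].astype(np.uint8); print(name,n,round(ds[0]["confidence"],2),m.sum(),"exp",round(cv2.contourArea(hull(n,*g,z,r,h))))
            M=cv2.moments(m,True); o[n]=np.array([M["m10"],M["m01"]])/M["m00"]; print(locate({n:o[n]},z,r,h,g)[0].round(4))
    return o
E
python3 - <<'E'
from look import *
go((.5109,-.194,.0196),11.6)
loc("head",.024,.052,.016,(.5,-.16))
im=camera("scene"); c=proj("scene",[[.51,-.18,.04]])[0].astype(int)
a=im[c[1]-50:c[1]+50,c[0]-65:c[0]+65,::-1]; cv2.imwrite("pics/s2.png",cv2.resize(a,(650,500),interpolation=cv2.INTER_CUBIC))
E
```

```text
tcp [ 0.4906 -0.0924  0.0199] y-yaw 11.54 down -1.0 op 0.703 F [-0.28  0.59 -0.08] t 5.3
shift [-1.036 -0.004  0.004] turn -0.0009
head top 0.56 114 exp 797
[ 0.4618 -0.1418]
head scene 0.72 346 exp 616
[ 0.5138 -0.1598]
```

View pics/s2.png

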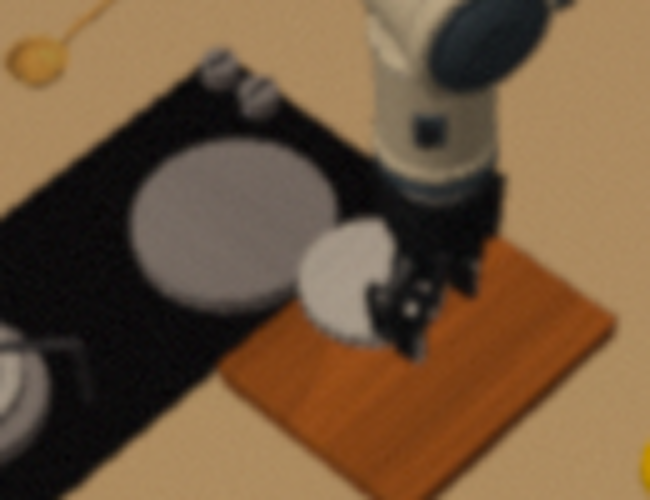

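Request:
play_rows:
  targets: "0.7 -0.08 0 0 0 0 0;0.7 -0.16 0 0 0 0 0;0.7 -0.24 0 0 0 0 0;0.7 -0.32 0 0 0 0 0;0.7 -0.4 0 0 0 0 0;0.7 -0.48 0 0 0 0 0;0.7 -0.56 0 0 0 0 0;0.7 -0.64 0 0 0 0 0;0.7 -0.72 0 0 0 0 0;0.7 -0.8 0 0 0 0 0;0.7 -0.88 0 0 0 0 0;0.7 -0.95 0 0 0 0 0"

```text
clock: 6.75
tool_pos: [0.5095, -0.1852, 0.0197]
tcp_rot: [-0.0, 0.632, 0.775, -0.0]
ft_force: [-0.1, 1.5, 0.0]
opening: 0.701
```

```bash
cat >> h.py <<'E'
def fitmask(n,m,z,r,h,g,free):
    """fit disc xy so that its silhouette rim matches the edge of mask m; free(contour pts)->bool for pts that are true rim"""
    cn=max(cv2.findContours(m.astype(np.uint8),0,cv2.CHAIN_APPROX_NONE)[0],key=cv2.contourArea)[:,0].astype(float)
    f=lambda p:[cv2.pointPolygonTest(hull(n,*p,z,r,h),tuple(q),True)-.5 for q in cn]
    s=least_squares(f,g,diff_step=1e-3,loss="soft_l1",f_scale=.3); return s.x.round(4),cn,np.array(f(s.x))
E
python3 - <<'E'
from h import *
go((.5109,-.194,.0196),11.6)
for n in("top","scene"):
    im=camera(n); ds=cut_out(n,"head")
    for d in ds[:2]: print(n,round(d["confidence"],2),d["mask"].sum())
    x,cn,res=fitmask(n,ds[0]["mask"],.022,.052,.016,(.515,-.245),None); print(x,np.mean(abs(res)<.6).round(2),len(res))
    c=proj(n,[[.52,-.25,.04]])[0].astype(int)
    a=im[c[1]-40:c[1]+40,c[0]-45:c[0]+45,::-1].copy(); a=cv2.resize(a,(400,356),interpolation=cv2.INTER_CUBIC)
    K=400/90
    for hh,col in((hull(n,*x,.022,.052,.016),(0,0,255)),(hull(n,.5257,-.266,.022,.075,.0001),(0,255,0))):
        cv2.polylines(a,[np.int32((hh[:,0]-c+[45.5,40.5])*K-.5)],True,col,1)
    cv2.imwrite(f"pics/{n}3.png",a)
cv2.imwrite("pics/both3.png",np.hstack([cv2.imread("pics/top3.png"),cv2.imread("pics/scene3.png")]))
E
```

```text
tcp [ 0.5095 -0.1852  0.0197] y-yaw 11.58 down -1.0 op 0.701 F [-0.13  1.48  0.02] t 6.75
shift [-0.089 -0.004  0.001] turn -0.0003
top 0.57 153Traceback (most recent call last):
  File "<stdin>", line 6, in <module>
  File "h.py", line 36, in fitmask
    s=least_squares(f,g,diff_step=1e-3,loss="soft_l1",f_scale=.3); return s.x.round(4),cn,np.array(f(s.x))
                                                                                                   ~^^^^^
  File "h.py", line 35, in <lambda>
    f=lambda p:[cv2.pointPolygonTest(hull(n,*p,z,r,h),tuple(q),True)-.5 for q in cn]
                                     ~~~~^^^^^^^^^^^^
  File "h.py", line 10, in hull
    return cv2.convexHull(np.float32(np.r_[proj(n,ring(x,y,z,r)),proj(n,ring(x,y,z+h,r))]))
                                                                 ~~~~^^^^^^^^^^^^^^^^^^^
  File "h.py", line 5, in proj
    p=camera_params(n); f=192/np.tan(np.radians(p["vertical_fov"]/2)); c=np.asarray(X)@p["R"].T+p["t"]
ValueError: time passes only in moves, steps and waits
```

```bash
sed -i 's/^def proj/import functools\ncamera_params=functools.lru_cache(None)(camera_params)\ndef proj/' h.py
python3 - <<'E'
from h import *
P=[]
for n in("top","scene"):
    im=camera(n); ds=cut_out(n,"head")
    c=proj(n,[[.52,-.25,.04]])[0].astype(int)
    a=cv2.resize(im[c[1]-40:c[1]+40,c[0]-45:c[0]+45,::-1],(400,356),interpolation=cv2.INTER_CUBIC); K=400/90
    L=[(hull(n,.5257,-.266,.022,.075,.0001),(0,255,0))]
    if n=="scene":
        x,cn,res=fitmask(n,ds[0]["mask"],.022,.052,.016,(.515,-.245),None); print(n,ds[0]["confidence"],x,np.mean(abs(res)<.6).round(2),len(res))
        L.append((hull(n,*x,.022,.052,.016),(0,0,255)))
    for hh,col in L: cv2.polylines(a,[np.int32((hh[:,0]-c+[45.5,40.5])*K-.5)],True,col,1)
    P.append(a)
cv2.imwrite("pics/both3.png",np.hstack(P))
E
```

```text
scene 0.62 [ 0.5236 -0.2351] 0.6 67
```

View pics/both3.png

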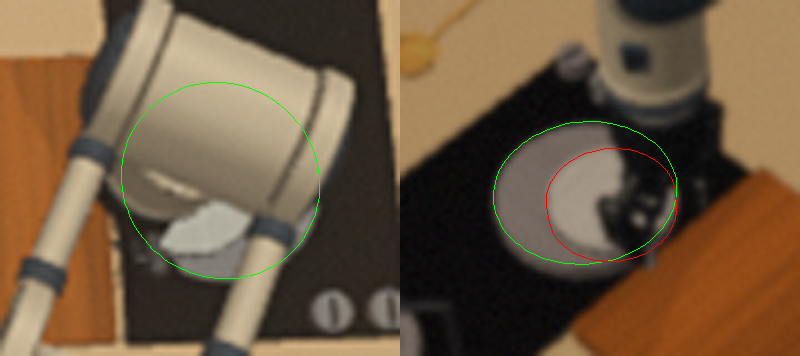

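Request:
play_rows:
  targets: "0.7 -0.06 0 0 0 0 0;0.7 -0.12 0 0 0 0 0;0.7 -0.18 0 0 0 0 0;0.7 -0.23 0 0 0 0 0;0.7 -0.26 0 0 0 0 0;0.7 -0.26 0 0 0 0 0;0.7 -0.26 0 0 0 0 0;0.7 -0.1 0 0 0 0 0;0.7 0.1 0 -0.1 0 0 0;0.7 0.4 0 -0.6 0 0 0;0.7 0.9 0 -1 0 0 0;0.7 0.9 0 -1 0 0 0"

```text
clock: 8.25
tool_pos: [0.4921, -0.0937, 0.1239]
tcp_rot: [0.002, 0.631, 0.776, 0.002]
ft_force: [1.2, -0.1, -0.1]
opening: 0.702
```

Request:
play_rows:
  targets: "0.7 0.5 0 0 0 0 0;0.7 1 0 -0.1 0 0 0;0.7 1 0 -0.2 0 0 0"

```text
clock: 8.55
tool_pos: [0.4698, 0.0065, 0.1394]
tcp_rot: [-0.001, 0.63, 0.777, 0.0]
ft_force: [0.0, 0.4, 0.3]
opening: 0.696
```

```bash
python3 - <<'E'
from h import *
go((.446,.212,.12),11.6)
P=[];o={};os_={}
for n in("top","scene"):
    im=camera(n); ds=cut_out(n,"head")
    print(n,ds[0]["confidence"],ds[0]["mask"].sum())
    M=cv2.moments(ds[0]["mask"].astype(np.uint8),True); o[n]=np.array([M["m10"],M["m01"]])/M["m00"]
    np.save(f"pics/{n}4.npy",im)
    fits=fitmask(n,ds[0]["mask"],.022,.052,.016,(.52,-.26),None)[0]
    fn=(lambda c:(c.max(2)-c.min(2)<45)&(c.max(2)>156)) if n=="top" else (lambda c:(c.max(2)-c.min(2)<45)&(c.max(2)>135))
    b,ar=meas(im,proj(n,[[.5257,-.266,.038]])[0],fn)
    print(fits,"bright",b.round(2),round(ar),"top-face fit",locate({n:b},.038,.052,.0001)[0].round(4),"mask",o[n].round(2),locate({n:o[n]},.022,.052,.016)[0].round(4))
    x=fits
    c=proj(n,[[.52,-.25,.04]])[0].astype(int)
    a=cv2.resize(im[c[1]-40:c[1]+40,c[0]-45:c[0]+45,::-1],(400,356),interpolation=cv2.INTER_CUBIC); K=400/90
    for hh,col in ((hull(n,.5257,-.266,.022,.075,.0001),(0,255,0)),(hull(n,*x,.038,.052,.0001),(0,0,255))): cv2.polylines(a,[np.int32((hh[:,0]-c+[45.5,40.5])*K-.5)],True,col,1)
    P.append(a)
cv2.imwrite("pics/both4.png",np.hstack(P))
E
```

```text
tcp [0.4698 0.0065 0.1394] y-yaw 11.96 down -1.0 op 0.696 F [0.01 0.41 0.32] t 8.55
shift [2.059 0.193 0.199] turn 0.006
top 0.6 758
[ 0.5232 -0.2624] bright [333.63 212.55] 738 top-face fit [ 0.5251 -0.2637] mask [332.95 213.39] [ 0.5233 -0.2628]
scene 0.76 571
[ 0.5267 -0.2604] bright [214.29 139.83] 495 top-face fit [ 0.5274 -0.262 ] mask [214.83 141.37] [ 0.527  -0.2605]
```

View pics/both4.png

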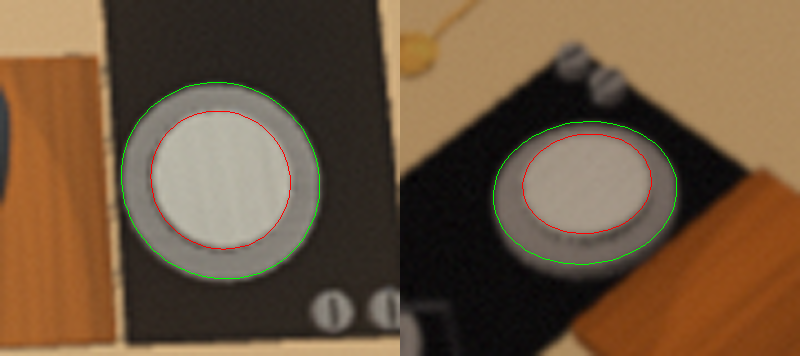

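Both views show the head flat on the plate (top crop about (220,180)), roughly 4 mm short in y. I'll nudge it once more for margin.

```bash
python3 - <<'E'
from h import *
go((.505,-.162,.06),11.6); go((.505,-.162,.0197),11.6)
E
```

```text
tcp [0.4714 0.001  0.1395] y-yaw 11.58 down -1.0 op 0.699 F [-0.56  0.24 -0.64] t 8.75
shift [-1.663  0.002  0.797] turn -0.0004
tcp [0.4714 0.001  0.1395] y-yaw 11.58 down -1.0 op 0.699 F [-0.56  0.24 -0.64] t 8.75
shift [-1.663  0.002  1.2  ] turn -0.0004
```

Request:
play_rows:
  targets: "0.7 -0.5 0 0.1 0 0 0;0.7 -0.9 0 0.3 0 0 0;0.7 -1 0 0.5 0 0 0;0.7 -1 0 0.5 0 0 0"

```text
clock: 9.15
tool_pos: [0.4891, -0.0989, 0.0853]
tcp_rot: [-0.003, 0.634, 0.773, -0.002]
ft_force: [0.1, 0.5, -0.7]
opening: 0.7
```

Request:
play_rows:
  targets: "0.7 -0.4 0 0.2 0 0 0;0.7 -0.66 0 0.4 0 0 0;0.7 -0.66 0 0.6 0 0 0;0.7 -0.66 0 0.7 0 0 0;0.7 -0.66 0 0.7 0 0 0;0.7 -0.66 0 0.7 0 0 0"

```text
clock: 9.75
tool_pos: [0.505, -0.1607, 0.0206]
tcp_rot: [0.0, 0.632, 0.775, 0.0]
ft_force: [0.1, -0.2, -0.3]
opening: 0.701
```

```bash
python3 - <<'E'
from h import *
go((.516,-.2145,.0197),11.6)
E
```

```text
tcp [ 0.505  -0.1607  0.0206] y-yaw 11.61 down -1.0 op 0.701 F [ 0.09 -0.25 -0.33] t 9.75
shift [-0.549 -0.     0.01 ] turn 0.0001
```

Request:
play_rows:
  targets: "0.7 -0.1 0 0 0 0 0;0.7 -0.2 0 0 0 0 0;0.7 -0.3 0 0 0 0 0;0.7 -0.4 0 0 0 0 0;0.7 -0.45 0 0 0 0 0;0.7 -0.5 0 0 0 0 0;0.7 -0.53 0 0 0 0 0;0.7 -0.55 0 0 0 0 0;0.7 -0.55 0 0 0 0 0;0.7 -0.55 0 0 0 0 0"

```text
clock: 10.75
tool_pos: [0.5158, -0.2149, 0.0199]
tcp_rot: [0.0, 0.632, 0.775, -0.0]
ft_force: [-0.8, 0.0, -0.0]
opening: 0.701
```

Request:
play_rows:
  targets: "1 0.1 0 0 0 0 0;1 0.3 0 -0.1 0 0 0;1 0.6 0 -0.6 0 0 0;1 1 0 -1 0 0 0;1 1 0 -1 0 0 0"

```text
clock: 11.25
tool_pos: [0.497, -0.1145, 0.1252]
tcp_rot: [0.003, 0.631, 0.776, 0.002]
ft_force: [1.1, 0.0, -0.4]
opening: 0.998
```

Request:
play_rows:
  targets: "1 0.5 0 0 0 0 0;1 1 0.1 0 0 0 0;1 1 0.1 0 0 0 0"

```text
clock: 11.55
tool_pos: [0.4848, -0.0118, 0.1198]
tcp_rot: [-0.001, 0.63, 0.777, 0.001]
ft_force: [-0.0, -0.6, 0.3]
opening: 1.003
```

```bash
cat > hd.py <<'E'
from h import *
def head():
    for n in("top","scene"):
        im=camera(n); ds=cut_out(n,"head")
        M=cv2.moments(ds[0]["mask"].astype(np.uint8),True); o=np.array([M["m10"],M["m01"]])/M["m00"]
        t=156 if n=="top" else 135
        b,ar=meas(im,proj(n,[[.5257,-.266,.038]])[0],lambda c:(c.max(2)-c.min(2)<45)&(c.max(2)>t))
        print(n,"bright",round(ar),locate({n:b},.038,.052,.0001)[0].round(4),"mask",locate({n:o},.022,.052,.016)[0].round(4))
E
python3 - <<'E'
from hd import *
head(); go((.446,.212,.12),11.6)
E
```

```text
Traceback (most recent call last):
  File "hd.py", line 5, in head
    M=cv2.moments(ds[0]["mask"].astype(np.uint8),True); o=np.array([M["m10"],M["m01"]])/M["m00"]
                  ~~^^^
IndexError: list index out of range
```

```bash
sed -i 's/ds=cut_out(n,"head")/ds=cut_out(n,"head") or [dict(mask=np.ones((384,512)))]/' hd.py; python3 - <<'E'
from hd import *
head(); go((.446,.212,.12),11.6)
E
```

```text
top bright 734 [ 0.526  -0.2678] mask [ 0.5246 -0.2691]
scene bright 496 [ 0.5281 -0.2659] mask [ 0.5298 -0.2638]
tcp [ 0.4853 -0.0182  0.1196] y-yaw 11.49 down -1.0 op 1.0 F [-0.1  -0.37  0.19] t 11.85
shift [ 2.334  0.073 -0.005] turn -0.0019
```

Request:
play_rows:
  targets: "1 0.5 0 0 0 0 0;1 1 0.03 0 0 0 0"

```text
clock: 12.05
tool_pos: [0.4684, 0.0802, 0.1197]
tcp_rot: [0.0, 0.635, 0.773, -0.0]
ft_force: [1.7, 0.4, -0.6]
opening: 0.997
```

Request:
play_rows:
  targets: "1 0.5 0 0 0 0 0;1 1 0.04 0.2 0 0 0;1 1 0.04 0.4 0 0 0;1 1 0.04 0.4 0 0 0"

```text
clock: 12.45
tool_pos: [0.4503, 0.18, 0.0765]
tcp_rot: [-0.002, 0.632, 0.775, -0.003]
ft_force: [0.5, -0.7, -1.7]
opening: 0.998
```

```bash
python3 - <<'E'
from h import *
go((.446,.212,.01),11.6)
E
```

```text
tcp [0.4503 0.18   0.0765] y-yaw 11.66 down -1.0 op 0.998 F [ 0.47 -0.7  -1.75] t 12.45
shift [0.323 0.026 0.665] turn 0.001
```

Request:
play_rows:
  targets: "1 0.32 0.03 0.1 0 0 0;1 0.32 0.03 0.4 0 0 0;1 0.32 0.03 0.6 0 0 0;1 0.32 0.03 0.7 0 0 0;1 0.32 0.03 0.76 0 0 0;1 0.32 0.03 0.8 0 0 0;1 0.32 0.03 0.8 0 0 0"

```text
clock: 13.15
tool_pos: [0.4491, 0.2118, 0.0005]
tcp_rot: [0.0, 0.632, 0.775, 0.0]
ft_force: [-0.3, 1.0, 0.0]
opening: 1.0
```

```bash
python3 - <<'E'
from h import *
go((.446,.212,-.004),11.6)
E
```

```text
tcp [0.4491 0.2118 0.0005] y-yaw 11.54 down -1.0 op 1.0 F [-0.29  1.02  0.03] t 13.15
shift [ 0.008 -0.03   0.045] turn -0.001
```

Request:
play_rows:
  targets: "1 0 -0.03 0.03 0 0 0;1 0 -0.03 0.045 0 0 0;0.78 0 -0.03 0.045 0 0 0;0.78 0 -0.03 0.045 0 0 0;0.7 0 -0.03 0.045 0 0 0;0.7 0 -0.03 0.045 0 0 0;0.6 0 -0.03 0.045 0 0 0;0.6 0 -0.03 0.045 0 0 0;0.6 0 -0.03 0.045 0 0 0;0.6 0 -0.03 0.045 0 0 0"
  force: 40

```text
clock: 14.15
tool_pos: [0.4461, 0.2118, -0.0039]
tcp_rot: [0.0, 0.632, 0.775, 0.001]
ft_force: [-0.2, 0.3, 5.9]
opening: 0.727
```

```bash
python3 - <<'E'
from h import *
go((.446,.212,-.004),11.6)
im=camera("scene"); c=proj("scene",[[.446,.212,.02]])[0].astype(int)
a=im[c[1]-40:c[1]+40,c[0]-50:c[0]+50,::-1]; cv2.imwrite("pics/s5.png",cv2.resize(a,(600,480),interpolation=cv2.INTER_CUBIC))
E
```

```text
tcp [ 0.4461  0.2118 -0.0039] y-yaw 11.6 down -1.0 op 0.727 F [-0.18  0.31  5.92] t 14.15
shift [ 0.002 -0.001  0.001] turn -0.0
```

Request:
play_rows:
  targets: "0.6 0 0 -0.03 0 0 0;0.6 0 0 -0.1 0 0 0;0.6 0 0 -0.3 0 0 0;0.6 0 0 -0.6 0 0 0;0.6 0 0 -1 0 0 0;0.6 0 0 -1 0 0 0;0.6 0 0 -1 0 0 0"

```text
clock: 14.9
tool_pos: [0.4461, 0.2118, 0.0964]
tcp_rot: [0.0, 0.632, 0.775, 0.001]
ft_force: [-0.9, 0.1, -1.8]
opening: 0.733
```

```bash
python3 - <<'E'
from h import *
go((.446,.212,.1),11.6)
im=camera("scene"); c=proj("scene",[[.446,.212,.12]])[0].astype(int)
a=im[c[1]-40:c[1]+60,c[0]-50:c[0]+50,::-1]; cv2.imwrite("pics/s5.png",cv2.resize(a,(560,560),interpolation=cv2.INTER_CUBIC))
E
```

```text
tcp [0.4461 0.2118 0.0964] y-yaw 11.6 down -1.0 op 0.733 F [-0.89  0.1  -1.85] t 14.9
shift [ 0.002 -0.    -0.036] turn -0.0001
```

View pics/s5.png

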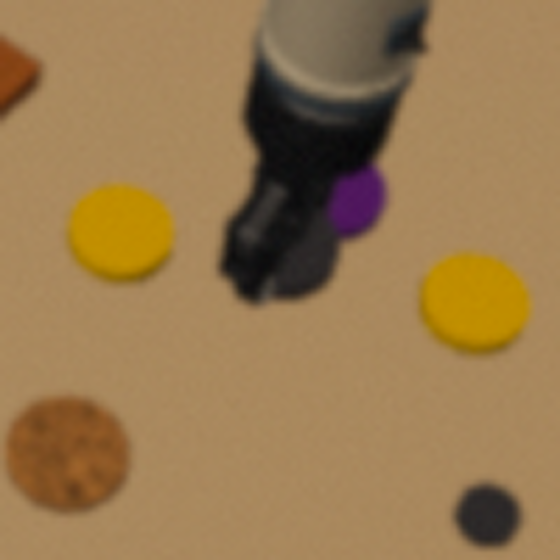

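Request:
play_rows:
  targets: "0.6 -0.2 0 0 0 0 0;0.6 -0.6 0 0 0 0 0;0.6 -1 0 0 0 0 0"
  force: 60

```text
clock: 15.25
tool_pos: [0.4645, 0.1128, 0.0929]
tcp_rot: [-0.001, 0.631, 0.776, -0.002]
ft_force: [0.8, 0.5, -1.8]
opening: 0.716
```

Request:
play_rows:
  targets: "0.6 -0.4 0 0 0 0 0;0.6 -0.8 0 0 0 0 0;0.6 -1 0 0 0 0 0"

```text
clock: 15.55
tool_pos: [0.4848, 0.0129, 0.093]
tcp_rot: [-0.001, 0.633, 0.774, -0.002]
ft_force: [-0.3, 0.4, -1.0]
opening: 0.718
```

Request:
play_rows:
  targets: "0.6 -0.4 0 0 0 0 0;0.6 -0.8 0 0 0 0 0;0.6 -1 0 0 0 0 0"

```text
clock: 15.85
tool_pos: [0.5048, -0.0849, 0.0929]
tcp_rot: [-0.002, 0.633, 0.774, -0.001]
ft_force: [0.2, 0.8, -2.7]
opening: 0.72
```

Request:
play_rows:
  targets: "0.6 -0.4 0 0 0 0 0;0.6 -0.8 0 0 0 0 0;0.6 -1 0 0 0 0 0;0.6 -1 0 0 0 0 0"

```text
clock: 16.25
tool_pos: [0.5248, -0.1824, 0.0926]
tcp_rot: [-0.002, 0.633, 0.774, -0.001]
ft_force: [-0.4, -0.5, -2.1]
opening: 0.721
```

```bash
python3 - <<'E'
from h import *
go((.5263,-.2665,.045),11.6)
E
```

```text
tcp [ 0.5248 -0.1824  0.0926] y-yaw 11.4 down -1.0 op 0.721 F [-0.4  -0.48 -2.06] t 16.25
shift [-0.828 -0.15   0.475] turn -0.0033
```

Request:
play_rows:
  targets: "0.6 -0.4 -0.08 0 0 0 0;0.6 -0.75 -0.15 0.1 0 0 0;0.6 -0.83 -0.15 0.3 0 0 0;0.6 -0.83 -0.15 0.42 0 0 0;0.6 -0.83 -0.15 0.42 0 0 0;0.6 -0.83 -0.15 0.42 0 0 0;0.6 -0.83 -0.15 0.42 0 0 0"

```text
clock: 16.95
tool_pos: [0.5286, -0.2637, 0.0545]
tcp_rot: [0.001, 0.632, 0.775, 0.0]
ft_force: [-0.0, 0.8, -1.6]
opening: 0.718
```

```bash
python3 - <<'E'
from h import *
go((.5263,-.2665,.036),11.6)
E
```

```text
tcp [ 0.5286 -0.2637  0.0545] y-yaw 11.67 down -1.0 op 0.718 F [-0.02  0.81 -1.65] t 16.95
shift [-0.023 -0.028  0.185] turn 0.0012
```

Request:
play_rows:
  targets: "0.6 -0.023 -0.028 0.05 0 0 0;0.6 -0.023 -0.028 0.1 0 0 0;0.6 -0.023 -0.028 0.15 0 0 0;0.6 -0.023 -0.028 0.175 0 0 0;0.6 -0.023 -0.028 0.175 0 0 0;0.6 -0.023 -0.028 0.175 0 0 0"

```text
clock: 17.55
tool_pos: [0.5257, -0.2673, 0.0358]
tcp_rot: [-0.0, 0.632, 0.775, 0.0]
ft_force: [0.8, 0.4, -1.5]
opening: 0.72
```

Request:
play_rows:
  targets: "0.6 0 0 0.01 0 0 0;0.6 0 0 0.01 0 0 0;0.6 0 0 0.01 0 0 0"

```text
clock: 17.85
tool_pos: [0.5258, -0.2674, 0.0351]
tcp_rot: [0.0, 0.632, 0.775, 0.0]
ft_force: [-0.0, 0.1, -1.2]
opening: 0.725
```

Request:
play_rows:
  targets: "0.6 0 0 0.01 0 0 0;0.6 0 0 0.01 0 0 0;0.6 0 0 0.01 0 0 0"

```text
clock: 18.15
tool_pos: [0.5259, -0.2675, 0.0345]
tcp_rot: [0.0, 0.632, 0.775, 0.0]
ft_force: [-0.1, 1.0, 1.0]
opening: 0.724
```

Request:
play_rows:
  targets: "0.74 0 0 0 0 0 0;0.78 0 0 0 0 0 0;0.84 0 0 0 0 0 0;0.9 0 0 0 0 0 0;1 0 0 0 0 0 0;1 0 0 -0.1 0 0 0;1 0 0 -0.3 0 0 0;1 0 0 -0.6 0 0 0;1 0.3 0 -0.8 0 0 0;1 0.8 0 -0.8 0 0 0;1 1 0 -0.8 0 0 0"

```text
clock: 19.25
tool_pos: [0.5057, -0.167, 0.1162]
tcp_rot: [0.001, 0.632, 0.775, 0.001]
ft_force: [0.4, -0.8, -0.8]
opening: 1.0
```

Request:
play_rows:
  targets: "1 0.5 0 0 0 0 0;1 1 0 0 0 0 0"

```text
clock: 19.45
tool_pos: [0.4852, -0.0704, 0.1149]
tcp_rot: [0.001, 0.633, 0.774, 0.0]
ft_force: [1.0, 1.2, 0.1]
opening: 1.001
```

Request:
play_rows:
  targets: "1 0.5 0 0 0 0 0;1 1 0 0 0 0 0;1 1 0 0 0 0 0"

```text
clock: 19.75
tool_pos: [0.4646, 0.0317, 0.1152]
tcp_rot: [-0.0, 0.629, 0.777, 0.001]
ft_force: [0.8, -1.1, -0.4]
opening: 0.999
```

```bash
python3 - <<'E'
from h import *
for n in("top","scene"):
    im=camera(n); np.save(f"pics/{n}6.npy",im)
    t=156 if n=="top" else 135
    b,ar=meas(im,proj(n,[[.526,-.267,.038]])[0],lambda c:cv2.morphologyEx(((c.max(2)-c.min(2)<45)&(c.max(2)>t)).astype(np.uint8),cv2.MORPH_CLOSE,np.ones((181,181))) if 0 else (c.max(2)-c.min(2)<45)&(c.max(2)>t))
    d,ad=meas(im,proj(n,[[.526,-.267,.05]])[0],dark,W=16)
    print(n,"cap",round(ad),locate({n:d},.038,.032,.014)[0].round(4))
go((.443,.3785,.12),11.6)
P=[]
for n in("top","scene"):
    im=np.load(f"pics/{n}6.npy"); c=proj(n,[[.526,-.267,.04]])[0].astype(int)
    a=cv2.resize(im[c[1]-40:c[1]+40,c[0]-45:c[0]+45,::-1],(400,356),interpolation=cv2.INTER_CUBIC); K=400/90
    for hh,col in ((hull(n,.5257,-.267,.022,.075,.0001),(0,255,0)),(hull(n,.5263,-.2665,.038,.052,.0001),(0,0,255))): cv2.polylines(a,[np.int32((hh[:,0]-c+[45.5,40.5])*K-.5)],True,col,1)
    P.append(a)
cv2.imwrite("pics/both6.png",np.hstack(P))
E
```

```text
top cap 286 [ 0.5247 -0.267 ]
scene cap 219 [ 0.5268 -0.2652]
tcp [0.4656 0.0273 0.1149] y-yaw 11.77 down -1.0 op 1.0 F [ 1.12 -0.51 -0.25] t 19.85
shift [ 3.484  0.495 -0.053] turn 0.0028
```

View pics/both6.png

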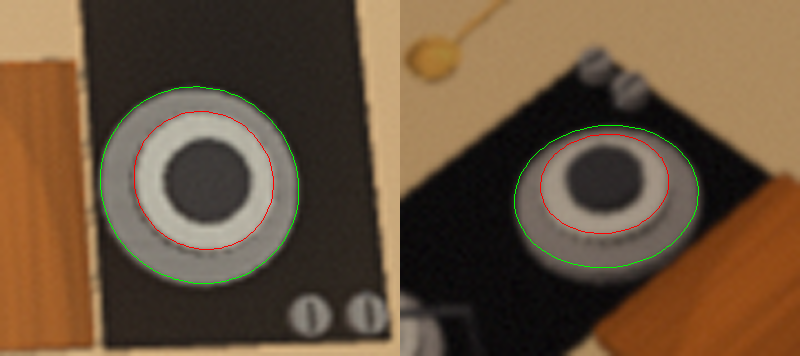

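Request:
play_rows:
  targets: "0.8 0.5 0.08 0 0 0 0;0.7 1 0.15 0 0 0 0"

```text
clock: 20.05
tool_pos: [0.4611, 0.1249, 0.1146]
tcp_rot: [0.001, 0.634, 0.773, 0.0]
ft_force: [1.4, 0.5, 0.5]
opening: 0.705
```

Request:
play_rows:
  targets: "0.7 0.5 0.08 0 0 0 0;0.7 1 0.15 0 0 0 0"

```text
clock: 20.25
tool_pos: [0.4558, 0.2263, 0.1145]
tcp_rot: [0.001, 0.633, 0.774, 0.0]
ft_force: [1.4, -0.4, 0.2]
opening: 0.7
```

Request:
play_rows:
  targets: "0.7 0.5 0.08 0 0 0 0;0.7 1 0.15 0.2 0 0 0;0.7 1 0.15 0.4 0 0 0;0.7 1 0.15 0.4 0 0 0"

```text
clock: 20.65
tool_pos: [0.4486, 0.3261, 0.0702]
tcp_rot: [-0.001, 0.632, 0.775, -0.003]
ft_force: [-0.7, -0.8, -0.5]
opening: 0.7
```

```bash
python3 - <<'E'
from h import *
go((.4431,.3785,.03),11.6)
E
```

```text
tcp [0.4486 0.3261 0.0702] y-yaw 11.61 down -1.0 op 0.7 F [-0.69 -0.82 -0.52] t 20.65
shift [0.526 0.054 0.4  ] turn 0.0002
```

Request:
play_rows:
  targets: "0.7 0.3 0.03 0.1 0 0 0;0.7 0.52 0.05 0.25 0 0 0;0.7 0.52 0.05 0.4 0 0 0;0.7 0.52 0.05 0.4 0 0 0;0.7 0.52 0.05 0.4 0 0 0"

```text
clock: 21.15
tool_pos: [0.4447, 0.3774, 0.0343]
tcp_rot: [0.0, 0.633, 0.774, -0.0]
ft_force: [0.5, 0.5, 0.3]
opening: 0.7
```

```bash
python3 - <<'E'
from h import *
go((.4431,.3785,.002),11.6)
E
```

```text
tcp [0.4447 0.3774 0.0343] y-yaw 11.48 down -1.0 op 0.7 F [0.49 0.52 0.32] t 21.15
shift [ 0.015 -0.014  0.323] turn -0.0021
```

Request:
play_rows:
  targets: "0.7 0.015 -0.014 0.1 0 0 0;0.7 0.015 -0.014 0.2 0 0 0;0.7 0.015 -0.014 0.28 0 0 0;0.7 0.015 -0.014 0.315 0 0 0;0.7 0.015 -0.014 0.315 0 0 0;0.55 0.015 -0.014 0.315 0 0 0;0.45 0.015 -0.014 0.315 0 0 0;0.4 0.015 -0.014 0.315 0 0 0;0.3 0.015 -0.014 0.315 0 0 0;0.3 0.015 -0.014 0.315 0 0 0;0.3 0.015 -0.014 0.315 0 0 0;0.3 0.015 -0.014 0.315 0 0 0"
  force: 40

```text
clock: 22.35
tool_pos: [0.4425, 0.3807, 0.0033]
tcp_rot: [0.0, 0.632, 0.775, 0.001]
ft_force: [-0.3, -0.7, 5.1]
opening: 0.399
```

```bash
python3 - <<'E'
from h import *
go((.4431,.3785,.002),11.6)
E
```

```text
tcp [0.4425 0.3807 0.0033] y-yaw 11.6 down -1.0 op 0.399 F [-0.26 -0.67  5.14] t 22.35
shift [-0.023  0.001  0.013] turn -0.0001
```

Request:
play_rows:
  targets: "0.3 0 0 -0.03 0 0 0;0.3 0 0 -0.1 0 0 0;0.3 0 0 -0.3 0 0 0;0.3 0 0 -0.6 0 0 0;0.3 0 0 -1 0 0 0;0.3 0 0 -1 0 0 0;0.3 0 0 -1 0 0 0"

```text
clock: 23.05
tool_pos: [0.4427, 0.3807, 0.1039]
tcp_rot: [0.0, 0.632, 0.775, 0.001]
ft_force: [0.5, 0.1, -1.2]
opening: 0.392
```

```bash
python3 - <<'E'
from h import *
go((.5253,-.2645,.1),11.6)
im=camera("scene"); c=proj("scene",[[.443,.38,.1]])[0].astype(int)
a=im[c[1]-35:c[1]+55,c[0]-45:c[0]+45,::-1]; cv2.imwrite("pics/s7.png",cv2.resize(a,(540,540),interpolation=cv2.INTER_CUBIC))
E
```

```text
tcp [0.4427 0.3807 0.1039] y-yaw 11.6 down -1.0 op 0.392 F [ 0.47  0.09 -1.17] t 23.05
shift [-6.487 -0.487  0.031] turn -0.0001
```

View pics/s7.png

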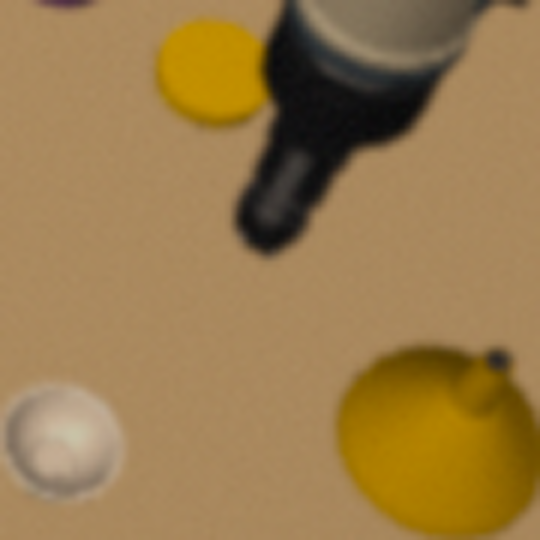

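The small cap is gone from the worktop, and the opening holds at 0.39, so it is held. Carrying it over; -6.49 along tool x needs seven calls.

Request:
play_rows:
  targets: "0.3 -0.2 -0.02 0 0 0 0;0.3 -0.6 -0.05 0 0 0 0;0.3 -1 -0.08 0 0 0 0"

```text
clock: 23.4
tool_pos: [0.4532, 0.2795, 0.0998]
tcp_rot: [-0.001, 0.631, 0.775, -0.002]
ft_force: [0.8, -0.3, -1.1]
opening: 0.398
```

Request:
play_rows:
  targets: "0.3 -0.4 -0.03 0 0 0 0;0.3 -0.8 -0.06 0 0 0 0;0.3 -1 -0.08 0 0 0 0"

```text
clock: 23.7
tool_pos: [0.4658, 0.1781, 0.1002]
tcp_rot: [-0.001, 0.633, 0.774, -0.002]
ft_force: [0.3, 0.2, -0.7]
opening: 0.399
```

Request:
play_rows:
  targets: "0.3 -0.4 -0.03 0 0 0 0;0.3 -0.8 -0.06 0 0 0 0;0.3 -1 -0.08 0 0 0 0"

```text
clock: 24.0
tool_pos: [0.4779, 0.0788, 0.1002]
tcp_rot: [-0.001, 0.633, 0.774, -0.002]
ft_force: [0.3, 0.6, -0.9]
opening: 0.397
```

Request:
play_rows:
  targets: "0.3 -0.4 -0.03 0 0 0 0;0.3 -0.8 -0.06 0 0 0 0;0.3 -1 -0.08 0 0 0 0"

```text
clock: 24.3
tool_pos: [0.4901, -0.0206, 0.1002]
tcp_rot: [-0.001, 0.633, 0.774, -0.001]
ft_force: [-0.1, 0.6, 0.4]
opening: 0.395
```

Request:
play_rows:
  targets: "0.3 -0.4 -0.03 0 0 0 0;0.3 -0.8 -0.06 0 0 0 0;0.3 -1 -0.08 0 0 0 0"

```text
clock: 24.6
tool_pos: [0.5023, -0.12, 0.1001]
tcp_rot: [-0.002, 0.633, 0.774, -0.001]
ft_force: [0.2, -0.0, -0.3]
opening: 0.397
```

Request:
play_rows:
  targets: "0.3 -0.4 -0.03 0 0 0 0;0.3 -0.8 -0.06 0 0 0 0;0.3 -1 -0.08 0 0 0 0;0.3 -1 -0.08 0 0 0 0;0.3 -1 -0.08 0 0 0 0"

```text
clock: 25.1
tool_pos: [0.5148, -0.2166, 0.1004]
tcp_rot: [-0.002, 0.632, 0.775, -0.0]
ft_force: [0.5, -0.3, -1.1]
opening: 0.397
```

```bash
python3 - <<'E'
from h import *
go((.5253,-.2645,.065),11.6)
E
```

```text
tcp [ 0.5148 -0.2166  0.1004] y-yaw 11.54 down -1.0 op 0.397 F [ 0.46 -0.34 -1.1 ] t 25.1
shift [-0.491  0.008  0.353] turn -0.001
```

Request:
play_rows:
  targets: "0.3 -0.3 0 0.05 0 0 0;0.3 -0.48 0.01 0.15 0 0 0;0.3 -0.48 0.01 0.3 0 0 0;0.3 -0.48 0.01 0.3 0 0 0;0.3 -0.48 0.01 0.3 0 0 0;0.3 -0.48 0.01 0.3 0 0 0"

```text
clock: 25.7
tool_pos: [0.5266, -0.2628, 0.073]
tcp_rot: [0.0, 0.632, 0.775, 0.0]
ft_force: [0.5, 0.3, -0.5]
opening: 0.396
```

```bash
python3 - <<'E'
from h import *
go((.5253,-.2645,.057),11.6)
E
```

```text
tcp [ 0.5266 -0.2628  0.073 ] y-yaw 11.67 down -1.0 op 0.396 F [ 0.49  0.31 -0.47] t 25.7
shift [-0.014 -0.016  0.16 ] turn 0.0011
```

Request:
play_rows:
  targets: "0.3 -0.014 -0.016 0.05 0 0 0;0.3 -0.014 -0.016 0.1 0 0 0;0.3 -0.014 -0.016 0.14 0 0 0;0.3 -0.014 -0.016 0.16 0 0 0;0.3 -0.014 -0.016 0.16 0 0 0;0.3 -0.014 -0.016 0.16 0 0 0"

```text
clock: 26.3
tool_pos: [0.5251, -0.2656, 0.0564]
tcp_rot: [-0.0, 0.632, 0.775, 0.0]
ft_force: [-0.8, 0.3, -0.6]
opening: 0.395
```

Request:
play_rows:
  targets: "0.3 0 0 0.008 0 0 0;0.3 0 0 0.008 0 0 0;0.3 0 0 0.008 0 0 0"

```text
clock: 26.6
tool_pos: [0.5251, -0.2656, 0.0557]
tcp_rot: [0.0, 0.632, 0.775, -0.0]
ft_force: [0.0, 0.0, -0.7]
opening: 0.394
```

Request:
play_rows:
  targets: "0.3 0.01 0 0 0 0 0;0.3 0.01 0 0.007 0 0 0;0.3 0.01 0 0.007 0 0 0;0.3 0.01 0 0.007 0 0 0"

```text
clock: 27.0
tool_pos: [0.5249, -0.2645, 0.0553]
tcp_rot: [0.0, 0.632, 0.775, 0.0]
ft_force: [-1.6, 0.6, 2.5]
opening: 0.394
```

Request:
play_rows:
  targets: "0.3 0 0 0.005 0 0 0;0.3 0 0 0.005 0 0 0;0.3 0 0 0.005 0 0 0"

```text
clock: 27.3
tool_pos: [0.525, -0.2646, 0.0553]
tcp_rot: [0.0, 0.632, 0.775, 0.0]
ft_force: [-1.5, 2.1, 5.8]
opening: 0.396
```

Contact is made at the predicted height. Back off slightly, release and retreat.

Request:
play_rows:
  targets: "0.3 0 0 -0.005 0 0 0;0.3 0 0 -0.005 0 0 0;0.42 0 0 -0.005 0 0 0;0.46 0 0 -0.005 0 0 0;0.52 0 0 -0.005 0 0 0;0.6 0 0 -0.005 0 0 0;0.7 0 0 -0.005 0 0 0;0.7 0 0 -0.1 0 0 0;0.7 0 0 -0.3 0 0 0;0.7 0 0 -0.6 0 0 0;0.7 0.3 0 -0.8 0 0 0;0.7 0.8 0 -0.8 0 0 0"

```text
clock: 28.5
tool_pos: [0.5103, -0.1881, 0.1393]
tcp_rot: [0.004, 0.633, 0.774, 0.001]
ft_force: [0.5, 1.5, 0.0]
opening: 0.699
```

Request:
play_rows:
  targets: "0.7 0.5 0 0 0 0 0;0.7 1 0 0 0 0 0"

```text
clock: 28.7
tool_pos: [0.4883, -0.0869, 0.1356]
tcp_rot: [0.001, 0.632, 0.775, 0.0]
ft_force: [0.3, 0.6, 0.7]
opening: 0.7
```

Request:
play_rows:
  targets: "0.7 0.5 0 0 0 0 0;0.7 1 0 0 0 0 0;0.7 1 0 0 0 0 0;0.7 1 0 0 0 0 0;0.7 1 0 0 0 0 0"

```text
clock: 29.2
tool_pos: [0.4689, 0.0088, 0.1349]
tcp_rot: [0.0, 0.632, 0.775, -0.0]
ft_force: [0.2, -0.3, 0.6]
opening: 0.696
```

```bash
python3 - <<'E'
from h import *
go((.44,.1,.14),11.6)
P=[]
for n in("top","scene"):
    im=camera(n); c=proj(n,[[.526,-.267,.05]])[0].astype(int)
    for w in ("cap_mid","cap_small","head"): print(n,w,[(round(d["confidence"],2),int(d["mask"].sum()),np.round(d["position"],1)) for d in cut_out(n,w) if abs(d["position"][1]-c[0])<25 and abs(d["position"][0]-c[1])<25])
    d,ad=meas(im,c,dark,W=16); print("dark blob",round(ad),d.round(2))
    a=cv2.resize(im[c[1]-28:c[1]+28,c[0]-28:c[0]+28,::-1],(400,400),interpolation=cv2.INTER_CUBIC); K=400/56
    X=(.5258,-.2666)
    for hh,col in ((hull(n,*X,.022,.075,.0001),(0,255,0)),(hull(n,*X,.038,.052,.0001),(0,0,255)),(hull(n,*X,.052,.032,.0001),(255,255,0)),(hull(n,*X,.064,.018,.0001),(255,0,255))): cv2.polylines(a,[np.int32((hh[:,0]-c+[28.5,28.5])*K-.5)],True,col,1)
    P.append(a)
cv2.imwrite("pics/both8.png",np.hstack(P))
E
```

```text
tcp [0.4689 0.0088 0.1349] y-yaw 11.56 down -1.0 op 0.696 F [ 0.2  -0.35  0.61] t 29.2
shift [ 0.952 -0.1   -0.051] turn -0.0007
top cap_mid [(0.73, 195, array([214. , 329.7]))]
top cap_small [(0.53, 99, array([214.2, 338. ]))]
top head [(0.64, 418, array([210. , 326.2]))]
dark blob 287 [335.18 212.23]
scene cap_mid []
scene cap_small [(0.58, 79, array([138. , 211.6]))]
scene head [(0.56, 320, array([145.6, 218.1]))]
dark blob 219 [213.66 137.86]
```

View pics/both8.png

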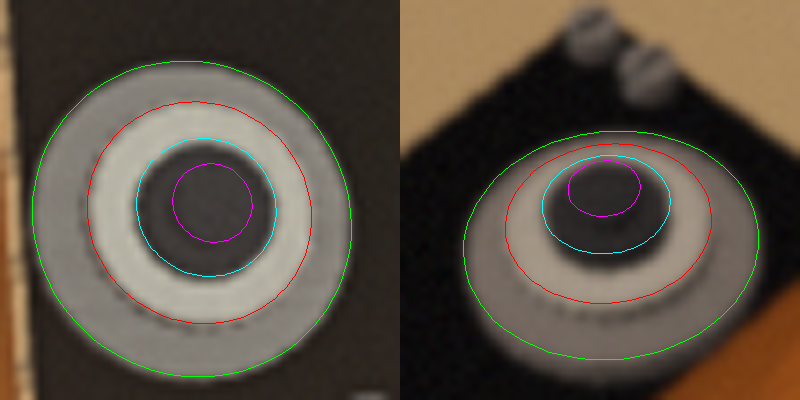

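The plate, head and medium cap rims match concentric circles in both views (top crop about (195,212)). The small cap is dark on dark, so I'll stretch the contrast to check it.

```bash
python3 - <<'E'
from h import *
P=[]
for n in("top","scene"):
    im=np.mean([camera(n).astype(float) for _ in range(10)],0)
    c=proj(n,[[.5258,-.2666,.055]])[0].astype(int)
    a=im[c[1]-16:c[1]+16,c[0]-16:c[0]+16].mean(2); lo=np.percentile(a,1); g=np.uint8(np.clip((a-lo)/45*255,0,255))
    a=cv2.cvtColor(cv2.resize(g,(400,400),interpolation=cv2.INTER_CUBIC),cv2.COLOR_GRAY2BGR); K=400/32
    for hh,col in ((hull(n,.5258,-.2666,.052,.032,.0001),(255,255,0)),(hull(n,.5258,-.2666,.064,.018,.0001),(255,0,255))): cv2.polylines(a,[np.int32((hh[:,0]-c+[16.5,16.5])*K-.5)],True,col,1)
    P.append(a)
cv2.imwrite("pics/both9.png",np.hstack(P))
E
```

```text
(no output)
```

View pics/both9.png

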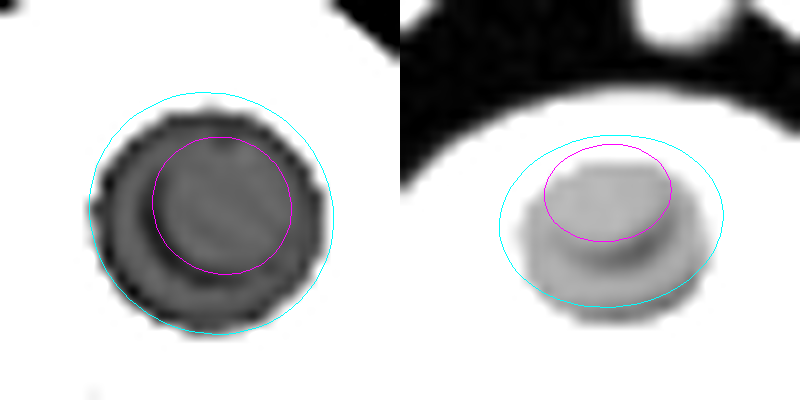

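The small cap sits on the medium cap. Its shadow ring is on the expected side and both shapes share about the same offset from the predicted circles, so they are centred to roughly 2 mm. The arm is clear, so I'm handing in.

```bash
python3 -c "
from bench import *
print(hand_in())"
```

```text
the job is handed in; nothing more can be done
None
```

The burner is back together and handed in, at about 30 s of the 72 s allowed; `hand_in()` gives no verdict, so the result below is from my own checks.

- **Head:** I slid it off the board with both fingertips behind its rim, never lifting it. The first push stopped about 4 mm short in y, so I gave it a second 4 mm push. After that it measured about 1–2 mm from the plate's centre.
- **Medium cap:** I took the plain dark disc and left the purple and yellow look-alikes alone. It was lowered until it touched, then released, and measured about 1 mm from the head's centre.
- **Small cap:** it was set down the same way, touching at the predicted height. The contrast-stretched pictures show it lying flat on the medium cap, about 2 mm off centre by eye.

**Checks that disagreed:** the two cameras differ by about 2–3 mm in absolute position, which is near their calibration limit. The object detector was unreliable on the finished stack: it missed the medium cap in the scene view and returned only partial masks. I relied on outlines, the contact force and arm positions instead.

The arm was about 0.28 m from the stack at hand-in, touching nothing. I only moved the three burner parts; I did not re-measure the other kitchenware at the end.

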